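# Wedge the rail carrier up to the mark

## Robot

A 6-joint arm with a two-finger parallel gripper is mounted at the origin on a cart in front of the work surface, level with it; the furniture and walls round the work are solid. World frame = base frame: x ahead of the robot, y to its left, z up, the work surface at z = 0. Lengths are in mm, angles in rad, forces in N, time in s.
With the tool pointing down it reaches from about 275 to 1000 mm from the base axis. Payload 8.4 kg.
Tool frame: the origin (TCP) lies on the centre line of the jaws, within the pads' length; the fingertips stand r.tip_reach ahead of it and the grasp point (between the pads) lies 11 mm behind it (r.tip_reach is the distance from the TCP to the fingertips, in mm); z points along the fingers, y is the line along which they close (so a half turn about z gives the same grasp; the last joint's range is limited). The gripper opens to 85 mm and grips with 20 to 120 N. Pads are 22 mm wide; open, the fingers measure 114 mm over their backs; the gripper's body (76 mm by 85 mm) begins 54 mm behind the grasp point. The pads swing forward as they close: fully open they stand 13 mm farther back than shut.
Start: joints at [-0.002, 0.353, 1.633, -0, 1.155, -0.002], TCP at [625.002, -0, 239.281] pointing down, gripper open.
Joint ranges: [-2.63, 2.63], [-0.92, 2.1], [0.06, 2.66], [-1.3, 4.44], [0, 2.69], [-3.02, 3.02]. Speed limits (rad/s): [2.22, 2.22, 2.79, 3.14, 3.14, 3.14].

## Interface

Orientations are given as [roll, pitch, yaw] about the fixed x, y, z axes, in that order (R = Rz(yaw) Ry(pitch) Rx(roll)).
In Python, from rig import r gives the robot as it stands.
- The arm moves only by the tool carry_out, never from a script. Its argument "targets" is a list of rows, each an object with "dp": the shift along the tool's x, y, z in mm, a list of three; "yaw": the turn about the tool's z in degrees. A call has 1 to 12 rows; each row is the pose to reach, as a shift and turn from the pose commanded when the call began, along the tool's axes at that moment; what a row does not reach only later rows make up. A row lasts 1/8 s, in which the tool goes at most 62.5 mm and 10.7 degrees, less where a joint would pass 70% of its speed; a pose out of reach is approached as far as the arm can. A call with a gripper value outside its range is refused whole. "fingers" is the opening, from -1 (shut) to 1 (fully open), so that 0 is half open, set as the call begins (left out, the last holds). The fingers move at their own pace and stop on an object; "grip_force" is the grip in N (left out, the last holds). Time passes only in rows, so rows that repeat a pose let the fingers close. It gives the time, the measured TCP pose, the force, the opening and the grip force at its end, in the units of the state.
- r.sense(): the state, without advancing time (a new reading comes with each control period).
- r.grab_frame(name): name is "scene" or "side" or "wrist"; returns the picture (480x640x3 uint8, red, green, blue); there is no depth.
- r.get_calibration(name): a dict with "fx", "fy", "cx", "cy" (pixels), "dist_coeffs" ([k1, k2, p1, p2, k3] as OpenCV has them; the pictures are not rectified), "rvec" (rotation vector, rad) and "tvec" (3), from world to camera coordinates, as OpenCV has them. Camera axes: x right, y down, z forward; pixel columns grow to the right and rows downward; lengths in mm; the calibration is good to about 2 mm. A picture is of the moment at which its call begins: read the wrist's pose just before it. get_calibration takes no time and is no camera call; for the wrist camera it gives the pose at the moment of the call.
- r.sign_off(): hands the job in; it is judged then, once.
The state is a dict: "clock": time; "qpos": joint angles; "qvel": joint speeds; "joint_efforts": joint torques, N m; "eef_pos": TCP position; "tcp_rot": TCP orientation; "contact_force": force on the tool from outside, world axes, zero at the start; "wrist_torque": the same for the moment, N m; "opening": opening from 0.0 (shut) to 1.0 (fully open); "grasp_force": force on a finger pad.
Only numpy, scipy, OpenCV 4.12 (cv2) and the standard library are available. Lean on these libraries where they do the work, as an engineer would, in place of code of your own. Each camera call takes 0.05 s, during which the arm holds its last target. There are 200 camera calls.

## Task

The hinged rail carrier with the two relays sags at its free edge. Slide the orange wedge, thin end first and straight in, between the stand's two side bars and under the middle of the carrier's free edge until the yellow pointer stands level with the red collar on the gauge post; then let go and leave the wedge there, lying flat on the bench. Leave the thin grey wedge where it lies.

Things in the scene. Friction and masses are not known exactly. Their poses are not given: they have to be found in the camera images.
- wedge_centre (a point): Centre, 18.5 mm above the flat underside, of the loose orange wedge: 34 mm wide (x), 148 long (y). +y points to the thin end, 74 mm from the centre and 4 mm high; from there the top rises 3 mm per 10 mm over 110 mm to 37 mm. The last 38 mm towards -y are a flat-topped tail 37 mm high: grip it across its width, 56 mm from the centre.
- shim_centre (a point): Centre (half-way up) of the thin grey wedge, 34 x 148 mm, 4 mm high at the thin end (+y) and only 12 mm at the tail: too low for this job, to be left where it is.
- pointer (a point): Outer end of the yellow pointer, 3 mm thick, on the hinged grey carrier plate (about 3 N at its free edge). A round bar runs under the free edge, its underside 10 mm above the bench at rest; the pointer is then at 22 mm. The bar is 190 mm, the pointer 165 mm from the hinge: once 20 mm of the wedge's tip are under the bar, the pointer rises 2.6 mm per 10 mm of wedge.
- mark (a point): Centre of the red collar (15 mm wide, 7 high) on the gauge post (56 mm high); its height, 29 to 40 mm, is the one the pointer must reach. Axes of the fixed stand: +y is the way the wedge goes in, sliding on the bench. The wedge's middle line lies 88 mm to the +x side; the bar crosses it 10 mm to the -y side. Side bars 94 mm apart, 6 high. Relays (110 mm high) over 100 mm past the bar.

How it is judged (in metres and radians):
At the end, for the whole second after the job is handed in: The pointer's centre line is within 3.5 mm in height of the collar's centre (within the red collar's 7 mm); the orange wedge is under the free edge, flat on the bench, within 22 mm of the middle line and 15 degrees of straight (z of pointer in the frame of mark between -0.0035 and 0.0035 m and x of wedge_centre in the frame of mark between 0.066 and 0.11 m and y of wedge_centre in the frame of mark between -0.065 and 0.025 m and angle between the y axis of wedge_centre and the y axis of mark, either way round below 0.26 rad and angle between wedge_centre's own z axis and vertical below 0.08 rad and height (world z) of wedge_centre below 0.023 m); the robot touches nothing.
It fails at once if the thin grey wedge is moved by more than 20 mm (distance of shim_centre from where it was at the start of the episode above 0.02 m).
It also fails if it takes over 42 s, if anything falls off the work surface, if the arm or the gripper's body presses on something with over 40 N, if the wrist force passes 120 N, or if a joint passes its speed limit or range.

## Working session

There is one attempt and no reset: what is moved stays moved. The work goes in short steps, Python scripts to look and compute and a tool call to move; the robot and the scene stay as the last step left them, time stands still between calls to the robot, and variables do not carry over. Pictures are saved under pics/ and viewed, at most 10 in all, crops included, and the job is handed in when it is done.

Besides the shell and the picture viewer there is one more tool, called after "Emit:" in YAML: its name, and indented under it one key for each argument. carry_out: Moves the arm, as the interface text tells. Its arguments: {"type":"object","properties":{"targets":{"type":"array","items":{"type":"object","properties":{"dp":{"type":"array","items":{"type":"number"}},"yaw":{"type":"number"}}}},"fingers":{"type":"number"},"grip_force":{"type":"number"}},"required":["targets"]}

```bash
mkdir -p pics
cat > h.py <<'E'
import numpy as np, cv2
from rig import r
def save(n,f):
    im=r.grab_frame(n); cv2.imwrite(f'pics/{f}.png',im[:,:,::-1]); return im
def ray(c,px):
    K=np.array([[c['fx'],0,c['cx']],[0,c['fy'],c['cy']],[0,0,1]])
    u=cv2.undistortPoints(np.array([[px]],float),K,np.array(c['dist_coeffs']))[0,0]
    R=cv2.Rodrigues(np.array(c['rvec'],float))[0]
    return -R.T@np.array(c['tvec'],float).ravel(), R.T@np.array([u[0],u[1],1])
def at(c,px,z):
    o,d=ray(c,px); return np.round(o+d*(z-o[2])/d[2],1)
def proj(c,P):
    K=np.array([[c['fx'],0,c['cx']],[0,c['fy'],c['cy']],[0,0,1]])
    return cv2.projectPoints(np.array(P,float).reshape(-1,1,3),np.array(c['rvec'],float),np.array(c['tvec'],float),K,np.array(c['dist_coeffs']))[0].reshape(-1,2).round(1)
E
python3 - <<'E'
from h import *
print(r.sense()['tcp_rot'],r.tip_reach)
for n in('scene','side'): save(n,n+'0')
for n in('scene','side','wrist'):
    c=r.get_calibration(n);print(n,ray(c,(320,240)),c['fx'])
E
```

```text
[-3.14016096e+00 -1.56994022e-05  1.57074650e+00] 8.0
scene (array([ 58.72255465, 612.60050015, 429.19227325]), array([ 0.57591775, -0.69911116, -0.4237919 ])) 533.3502516890734
side (array([412.31166446, 742.97077579, 466.59284774]), array([ 0.12645335, -0.87223367, -0.47298809])) 539.5741822911675
wrist (array([624.97857914,  83.00105315, 373.04680895]), array([-0.00395162, -0.3388487 , -0.94099074])) 340.0436207599162
```

View pics/scene0.png

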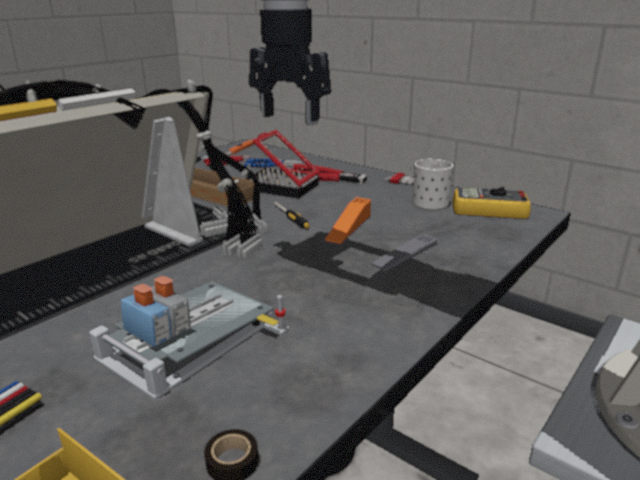

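View pics/side0.png

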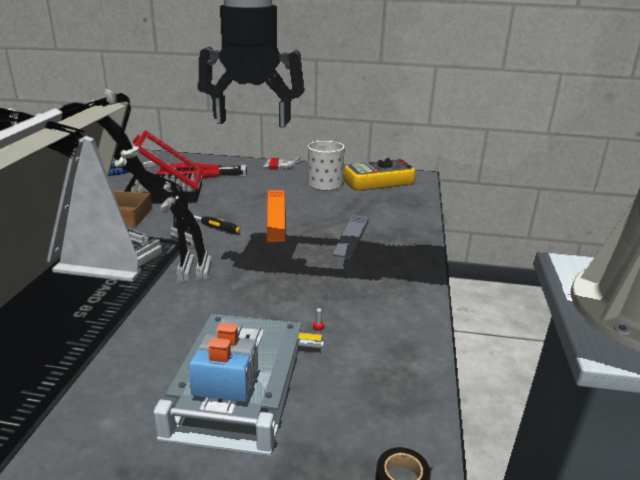

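The scene view shows the wedge at about (350,220), the shim at (405,250) and the stand at (190,320). In the side view the wedge is at about (276,215), the shim at (350,237) and the collar at (319,326). The wedge's thin end points towards the stand. I'll zoom in next.

Run:
```python
import cv2,numpy as np
s=cv2.imread('pics/side0.png');c=cv2.imread('pics/scene0.png')
f=lambda a:cv2.resize(a,(400,300),interpolation=cv2.INTER_CUBIC)
# side wedge 240-380x180-285 ; side stand 190-350 x 295-415
a=f(s[180:280,240:373]); b=f(s[295:385,230:350]); d=f(c[180:280,320:453]); e=f(c[275:365,190:310])
cv2.imwrite('pics/z0.png',np.vstack([np.hstack([a,b]),np.hstack([d,e])]))
```

```text
(no output)
```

View pics/z0.png

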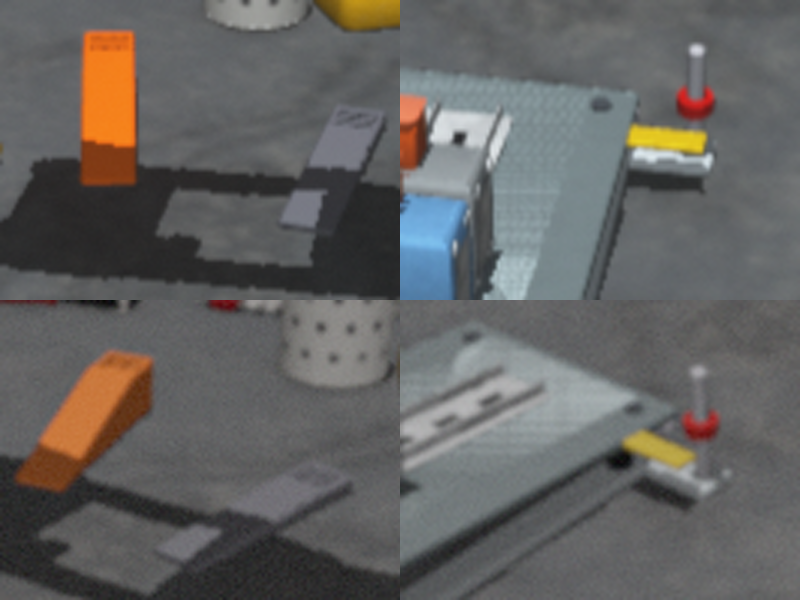

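Run:
```python
from h import *
S=r.get_calibration('side');C=r.get_calibration('scene')
def tri(a,b):
    (o,d),(p,e)=ray(S,a),ray(C,b)
    t=np.linalg.lstsq(np.c_[d,-e],p-o,rcond=None)[0]
    A=o+d*t[0];B=p+e*t[1];return ((A+B)/2).round(1),np.linalg.norm(A-B).round(1)
for n,a,b in [('collar',(319.1,325.3),(280.3,312.2)),('posttop',(319,309.7),(279.7,296)),('ptr',(322.1,337.6),(277.9,323.6)),('cornR',(300.5,323.5),(273.1,308)),('cornL',(217,316),(211,282.5))]:print(n,tri(a,b))
for px in [(267.7,190.7),(284.3,190.7)]:print('tail',at(S,px,37))
for px in [(267.3,241.3),(285.3,241.3)]:print('tip',at(S,px,0))
# scene: tail top back corners, tip bottom
g=lambda x,y:(320+x/3.0075,180+(y-300)/3)
print('scene tail',at(C,g(108,350),37),at(C,g(153,357),37),'tip',at(C,g(17,483),0),at(C,g(62,491),0))
# shim
h=lambda x,y:(240+x/3.0075,180+y/3)
print('shim tail',at(S,h(336,107),12),at(S,h(384,112),12),'tip',at(S,h(280,225),4),at(S,h(325,233),2))
```

```text
collar (array([492.8, 173. ,  31.6]), np.float64(3.4))
posttop (array([493.8, 171.8,  56. ]), np.float64(3.8))
ptr (array([486.7, 185.1,  21.7]), np.float64(3.9))
cornR (array([520.4, 159.2,  20.3]), np.float64(3.8))
cornL (array([632.6, 176.7,  29.7]), np.float64(4.6))
tail [ 663.9 -235.6   37. ]
tail [ 631.1 -242.7   37. ]
tip [630. -93.   0.]
tip [598.  -99.6   0. ]
scene tail [ 668.  -246.9   37. ] [ 635.5 -254.7   37. ] tip [630.7 -98.6   0. ] [ 601.4 -106.7    0. ]
shim tail [ 489. -207.   12.] [ 457.8 -206.1   12. ] tip [505.2 -60.7   4. ] [479.1 -60.3   2. ]
```

Emit:
carry_out:
  targets:
    - {"dp":[50,-20,0]}
    - {"dp":[100,-50,0]}
    - {"dp":[110,-60,0]}
    - {"dp":[110,-60,0]}
    - {"dp":[110,-60,0]}

```text
schema error: expected keys dp, yaw
```

Run:
```python
from h import *
print(r.sense()['eef_pos'])
import pickle
c=r.get_calibration('wrist');save('wrist','w1');pickle.dump(c,open('w1.pkl','wb'))
print(proj(c,[[493,173,32],[580,187,10],[632,-171,18]]))
```

```text
[6.24577483e+02 4.11055266e-03 2.38612505e+02]
[[174.1  16.5]
 [273.4   4.5]
 [327.  336. ]]
```

View pics/w1.png

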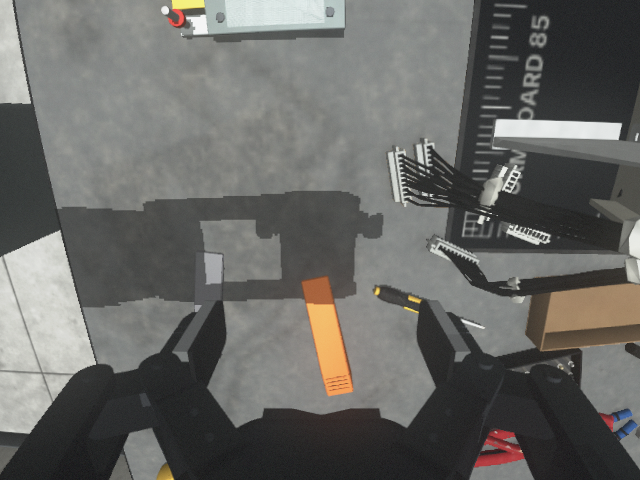

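The wrist view shows the whole wedge: tip edge (302,283)–(328,277), tail top edge (327,396)–(353,391). Only the stand's free edge is in view at the top. I'll move the camera over the stand.

Emit:
carry_out:
  targets:
    - {"dp":[50,-20,0],"yaw":0}
    - {"dp":[100,-50,0],"yaw":0}
    - {"dp":[110,-60,0],"yaw":0}
    - {"dp":[110,-60,0],"yaw":0}
    - {"dp":[110,-60,0],"yaw":0}

```text
clock: 0.78
eef_pos: [565.8, 109.1, 239.3]
tcp_rot: [3.141, 0.0, 1.57]
contact_force: [0.0, 0.0, -0.1]
opening: 1.002
grasp_force: 0.0
```

Run:
```python
from h import *
import pickle
c=pickle.load(open('w1.pkl','rb'))
for p in [(302,283),(328,277)]:print('tip',at(c,p,2))
for p in [(327,396),(353,391)]:print('tail',at(c,p,37))
print(r.sense()['eef_pos'])
c=r.get_calibration('wrist');im=save('wrist','w2');pickle.dump(c,open('w2.pkl','wb'))
print(proj(c,[[493,173,32],[580,187,10],[632,-171,18]]))
```

```text
tip [ 601.5 -106.1    2. ]
tip [633. -98.   2.]
tail [ 632.1 -248.    37. ]
tail [ 664.8 -240.    37. ]
[565.78523061 109.08884432 239.3417778 ]
[[245.9 139.8]
 [334.4 124.1]
 [369.7 402.8]]
```

View pics/w2.png

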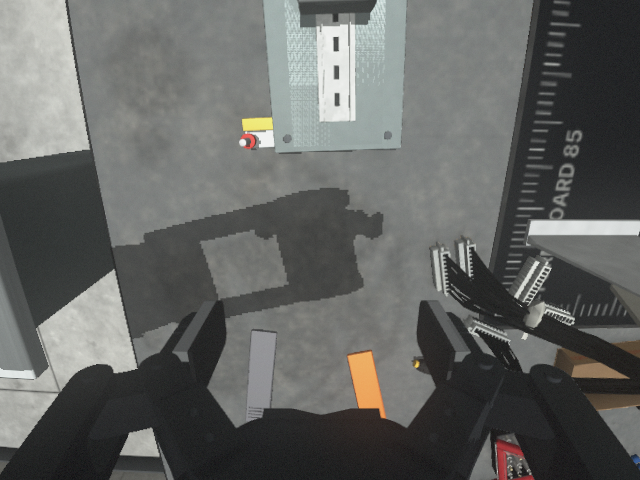

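The stand seen from above: collar at (252,141), pointer's outer end at (242,124), free-edge corners at (275,153) and (401,149). The rail and plate are nearly aligned with the world axes.

Run:
```python
from h import *
import pickle
c=pickle.load(open('w2.pkl','rb'))
for n,p,z in [('collar',(252,141),33),('ptr',(242,125),22),('cR',(275,153),20),('cL',(401,149),20),('backR',(265,12),33),('backL',(406,5),33),('hole',(287,139),20),('holeL',(388,135),20)]:print(n,at(c,p,z))
S=r.get_calibration('side');C=r.get_calibration('scene')
im=cv2.imread('pics/w2.png').astype(int)
for n,pic,cal,pred in [('side','side0',S,(319,326)),('scene','scene0',C,(280,312))]:
    im=cv2.imread(f'pics/{pic}.png').astype(int);m=(im[:,:,2]>130)&(im[:,:,1]<80)&(im[:,:,0]<90)
    ys,xs=np.nonzero(m);k=(abs(xs-pred[0])<12)&(abs(ys-pred[1])<12);print(n,xs[k].mean(),ys[k].mean(),ys[k].min(),ys[k].max())
for z in (28,32,36,40): print(z,proj(S,[495,173,z]),proj(C,[495,173,z]))
```

```text
collar [499.1 171.8  33. ]
ptr [487.9 186.8  22. ]
cR [519.3 159.   20. ]
cL [647.8 163.   20. ]
backR [516.8 283.8  33. ]
backL [641.5 289.7  33. ]
hole [532.  172.8  20. ]
holeL [633.7 176.8  20. ]
side 318.2040816326531 324.59183673469386 321 328
scene 279.37142857142857 311.22857142857146 309 313
28 [[317.4 325.9]] [[278.9 315.1]]
32 [[317.5 323.5]] [[278.8 312.6]]
36 [[317.6 321.1]] [[278.7 310.1]]
40 [[317.6 318.6]] [[278.5 307.6]]
```

Emit:
carry_out:
  targets:
    - {"dp":[-40,10,0],"yaw":0}
    - {"dp":[-85,20,0],"yaw":-2}
    - {"dp":[-130,30,0],"yaw":-4}
    - {"dp":[-175,40,0],"yaw":-6}
    - {"dp":[-220,50,10],"yaw":-8}
    - {"dp":[-265,60,40],"yaw":-10}
    - {"dp":[-305,70,75],"yaw":-12}
    - {"dp":[-330,78,110],"yaw":-13}
    - {"dp":[-337,80,135],"yaw":-13}
    - {"dp":[-337,80,140],"yaw":-13}
    - {"dp":[-337,80,140],"yaw":-13}

```text
clock: 2.2
eef_pos: [645.0, -227.4, 99.5]
tcp_rot: [-3.142, -0.0, 1.797]
contact_force: [0.7, -0.3, -0.5]
opening: 1.002
grasp_force: 0.0
```

Run:
```python
from h import *
import pickle
c=r.get_calibration('wrist');im=save('wrist','w3');pickle.dump(c,open('w3.pkl','wb'))
S=r.get_calibration('side');print(at(S,(326,187),0))
```

```text
[ 563.3 -367.9    0. ]
```

View pics/w3.png

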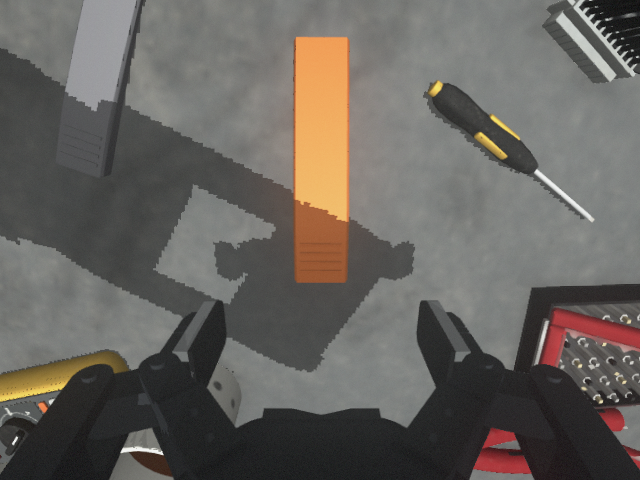

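The wedge is centred between the jaws and straight, with its tail edge at row 283 and columns 296–347. I'll descend and grip.

Emit:
carry_out:
  targets:
    - {"dp":[0,0,30],"yaw":0}
    - {"dp":[0,0,60],"yaw":0}
    - {"dp":[0,0,80],"yaw":0}
    - {"dp":[0,0,85],"yaw":0}
    - {"dp":[0,0,85],"yaw":0}
    - {"dp":[0,0,85],"yaw":0}

```text
clock: 3.0
eef_pos: [645.8, -227.3, 15.5]
tcp_rot: [3.14, 0.001, 1.798]
contact_force: [-0.6, -0.4, -0.2]
opening: 1.002
grasp_force: 0.0
```

Emit:
carry_out:
  targets:
    - {"dp":[0,0,0],"yaw":0}
    - {"dp":[0,0,0],"yaw":0}
    - {"dp":[0,0,0],"yaw":0}
    - {"dp":[0,0,0],"yaw":0}
    - {"dp":[0,0,0],"yaw":0}
    - {"dp":[0,0,0],"yaw":0}
    - {"dp":[0,0,0],"yaw":0}
    - {"dp":[0,0,0],"yaw":0}
  fingers: -1
  grip_force: 60

```text
clock: 4.0
eef_pos: [645.4, -227.1, 14.7]
tcp_rot: [3.141, 0.0, 1.798]
contact_force: [0.4, -0.0, 5.4]
opening: 0.389
grasp_force: 60.7
```

Run:
```python
from h import *
import pickle
c=pickle.load(open('w3.pkl','rb'));print(at(c,(296,283),37),at(c,(347,283),37),at(c,(296,37),4),at(c,(349,37),4))
```

```text
[ 633.4 -247.9   37. ] [ 665.4 -240.6   37. ] [ 601.1 -103.1    4. ] [632.4 -95.9   4. ]
```

Emit:
carry_out:
  targets:
    - {"dp":[0,0,-10],"yaw":0}
    - {"dp":[15,0,-20],"yaw":0}
    - {"dp":[45,0,-20],"yaw":2}
    - {"dp":[75,-1,-20],"yaw":4}
    - {"dp":[105,-1,-20],"yaw":6}
    - {"dp":[135,-2,-20],"yaw":8}
    - {"dp":[165,-2,-20],"yaw":10}
    - {"dp":[195,-3,-20],"yaw":10.8}
    - {"dp":[220,-3,-20],"yaw":10.8}
    - {"dp":[228.5,-3,-20],"yaw":10.8}
    - {"dp":[228.5,-3,-20],"yaw":10.8}
    - {"dp":[228.5,-3,-20],"yaw":10.8}

```text
clock: 5.5
eef_pos: [590.9, -5.6, 34.4]
tcp_rot: [3.141, 0.0, 1.609]
contact_force: [0.1, 0.7, -2.1]
opening: 0.393
grasp_force: 59.9
```

Run:
```python
from h import *
import pickle
c=r.get_calibration('wrist');im=save('wrist','w4');pickle.dump(c,open('w4.pkl','wb'))
```

```text
(no output)
```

View pics/w4.png

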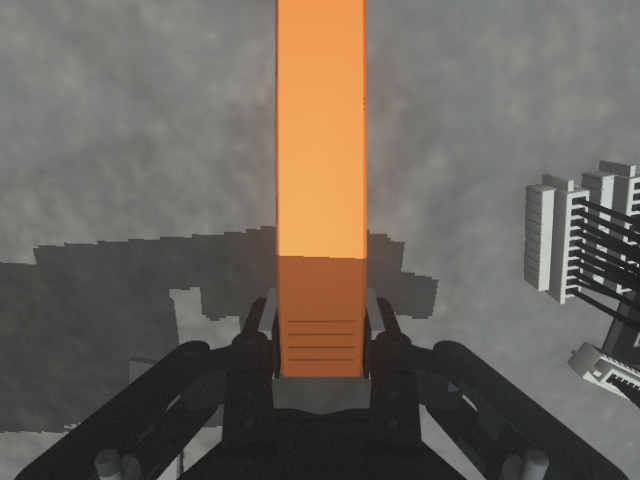

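The wedge is held straight and centred in the jaws. I'll lower it and slide it in.

Emit:
carry_out:
  targets:
    - {"dp":[0,0,10],"yaw":0}
    - {"dp":[0,0,17],"yaw":0}
    - {"dp":[0,0,20],"yaw":0}
    - {"dp":[0,0,20],"yaw":0}
    - {"dp":[0,0,20],"yaw":0}

```text
clock: 6.18
eef_pos: [590.0, -5.4, 14.7]
tcp_rot: [-3.14, 0.0, 1.609]
contact_force: [-5.6, -1.2, 12.0]
opening: 0.388
grasp_force: 61.4
```

Emit:
carry_out:
  targets:
    - {"dp":[10,0,0],"yaw":0}
    - {"dp":[20,0,0],"yaw":0}
    - {"dp":[30,0,0],"yaw":0}
    - {"dp":[40,0,0],"yaw":0}
    - {"dp":[47,0,0],"yaw":0}
    - {"dp":[54,0,0],"yaw":0}
    - {"dp":[61,0,0],"yaw":0}
    - {"dp":[68,0,0],"yaw":0}
    - {"dp":[75,0,0],"yaw":0}
    - {"dp":[80,0,0],"yaw":0}
    - {"dp":[80,0,0],"yaw":0}
    - {"dp":[80,0,0],"yaw":0}

```text
clock: 7.68
eef_pos: [588.4, 74.2, 14.7]
tcp_rot: [3.14, 0.001, 1.61]
contact_force: [-0.4, -4.2, 6.3]
opening: 0.384
grasp_force: 60.8
```

```bash
cat > look.py <<'E'
import sys
from h import *
t=sys.argv[1]
ims={n:cv2.cvtColor(save(n,n+t),cv2.COLOR_RGB2BGR) for n in('side','scene')}
f=lambda a:cv2.resize(a,(400,600),interpolation=cv2.INTER_CUBIC)
s=ims['side'];c=ims['scene']
cv2.imwrite(f'pics/z{t}.png',np.hstack([f(s[290:350,290:330]),f(c[285:345,255:295])]))
E
python3 look.py 5
```

```text
(no output)
```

View pics/z5.png

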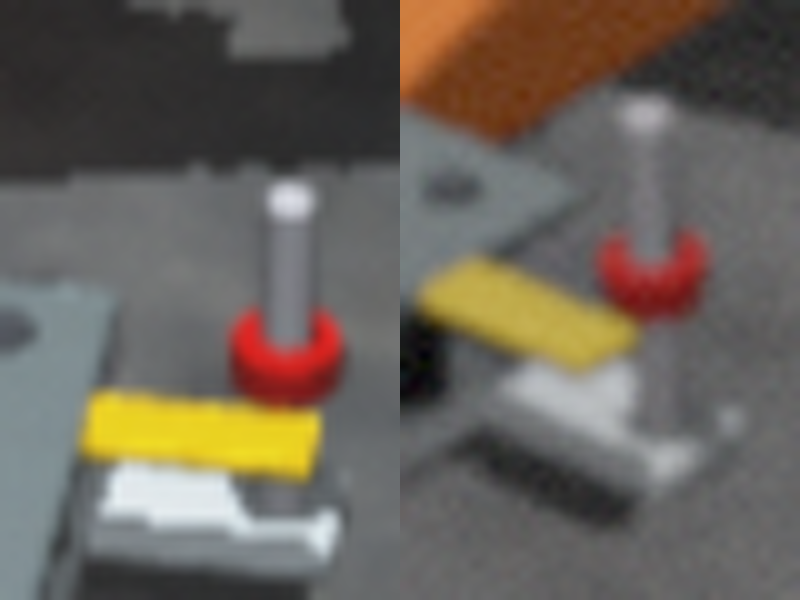

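The pointer's outer end is about (321.6,333.7) in the side view and (275.6,319.5) in the scene view. The collar centre is about (318.7,325.5) and (280.3,312.8).

```bash
cat >> h.py <<'E'
def tri(a,b):
    (o,d),(p,e)=ray(r.get_calibration('side'),a),ray(r.get_calibration('scene'),b)
    t=np.linalg.lstsq(np.c_[d,-e],p-o,rcond=None)[0]
    A=o+d*t[0];B=p+e*t[1];return ((A+B)/2).round(1),np.linalg.norm(A-B).round(1)
E
python3 - <<'E'
from h import *
print('collar',tri((318.7,325.5),(280.3,312.8)),'top',tri((319.2,310),(279.8,296.2)),'ptr top',tri((321.6,333.7),(275.6,319.5)))
print('ptr far',tri((322.2,331.2),(278.8,317.8)),'near',tri((321.2,336.2),(272.5,321.2)))
E
```

```text
collar (array([493.4, 172.3,  30.3]), np.float64(2.9)) top (array([493.5, 171.9,  55.8]), np.float64(4.0)) ptr top (array([487. , 188.5,  30.3]), np.float64(3.3))
ptr far (array([487.2, 182.1,  29.5]), np.float64(3.4)) near (array([486.6, 194.8,  31.1]), np.float64(3.2))
```

Run:
```python
from h import *
a=np.linspace(0,2*np.pi,60);ring=np.c_[7.5*np.cos(a),7.5*np.sin(a)]
top={'side':(319.2,310.0),'scene':(279.8,296.2)}
obs={'side':(320.3,330.5),'scene':(308.2,317)}
for n in top:
    c=r.get_calibration(n)
    X=at(c,top[n],56);dx=0
    print(n,X,obs[n])
    for h in (29,31,33,35):
        P=np.array([[X[0]+p,X[1]+q,h+s] for p,q in ring for s in(-3.5,3.5)])
        q=proj(c,P);print(h,q.min(0),q.max(0))
```

```text
side [492.9 175.6  56. ] (320.3, 330.5)
29 [313.  321.1] [324.4 332.3]
31 [313.  319.9] [324.5 331.1]
33 [313.  318.7] [324.5 329.9]
35 [313.  317.5] [324.6 328.7]
scene [495.4 169.1  56. ] (308.2, 317)
29 [275. 308.] [286.2 318.3]
31 [274.9 306.8] [286.1 317.1]
33 [274.9 305.5] [286.1 315.8]
35 [274.8 304.3] [286.  314.6]
```

Emit:
carry_out:
  targets:
    - {"dp":[4,0,0],"yaw":0}
    - {"dp":[8,0,0],"yaw":0}
    - {"dp":[11,0,0],"yaw":0}
    - {"dp":[11,0,0],"yaw":0}
    - {"dp":[11,0,0],"yaw":0}

```text
clock: 8.4
eef_pos: [587.9, 84.9, 14.7]
tcp_rot: [3.141, 0.001, 1.609]
contact_force: [1.0, -6.2, 6.3]
opening: 0.385
grasp_force: 60.9
```

Emit:
carry_out:
  targets:
    - {"dp":[0,0,0],"yaw":0}
    - {"dp":[0,0,0],"yaw":0}
    - {"dp":[0,0,0],"yaw":0}
    - {"dp":[0,0,0],"yaw":0}
    - {"dp":[0,0,0],"yaw":0}
    - {"dp":[0,0,0],"yaw":0}
  fingers: 0.5

```text
clock: 9.15
eef_pos: [587.2, 85.9, 14.3]
tcp_rot: [-3.142, 0.0, 1.609]
contact_force: [0.1, 0.9, -1.1]
opening: 0.746
grasp_force: 0.0
```

```bash
python3 look.py 6
```

```text
(no output)
```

View pics/z6.png

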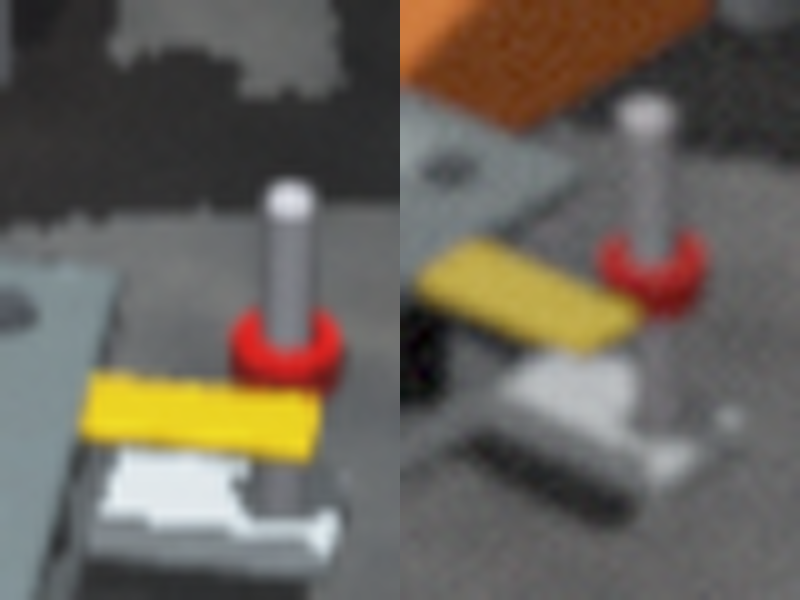

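The pointer is higher now and its upper edge overlaps the collar's lower part. I'll measure the rise from rest using the yellow centroid shift.

Run:
```python
from h import *
box={'side':(290,350,295,330),'scene':(285,345,250,290)}
for n in box:
    c=r.get_calibration(n);y0,y1,x0,x1=box[n];b=None
    k=(proj(c,[490,185,40])-proj(c,[490,185,22]))[0]/18
    for t in '056':
        im=cv2.imread(f'pics/{n}{t}.png')[y0:y1,x0:x1].astype(float)
        w=np.clip((im[:,:,1]-im[:,:,0]-30),0,60)
        ys,xs=np.mgrid[y0:y1,x0:x1];m=np.array([(w*xs).sum(),(w*ys).sum()])/w.sum()
        if b is None:b=m
        print(n,t,m.round(2),'z',round(22+(m-b)[1]/k[1],1))
print(tri((322.2,329.4),(279,315.5)),tri((321.1,334.5),(273.2,319.2)))
```

```text
side 0 [309.63 336.24] z 22.0
side 5 [309.72 332.95] z 27.3
side 6 [309.68 331.18] z 30.2
scene 0 [266.99 319.28] z 22.0
scene 5 [263.85 306.89] z 41.7
scene 6 [264.76 307.37] z 41.0
(array([487.4, 181.5,  32.4]), np.float64(4.1)) (array([487. , 193. ,  32.8]), np.float64(3.8))
```

The pointer is at about 30.2 mm and the collar about 31.3 mm. I'll regrip, push in 4 mm more, then release and withdraw.

Emit:
carry_out:
  targets:
    - {"dp":[0,0,0],"yaw":0}
    - {"dp":[0,0,0],"yaw":0}
    - {"dp":[0,0,0],"yaw":0}
    - {"dp":[0,0,0],"yaw":0}
    - {"dp":[0,0,0],"yaw":0}
    - {"dp":[0,0,0],"yaw":0}
    - {"dp":[2,0,0],"yaw":0}
    - {"dp":[4,0,0],"yaw":0}
    - {"dp":[5,0,0],"yaw":0}
    - {"dp":[5,0,0],"yaw":0}
    - {"dp":[5,0,0],"yaw":0}
  fingers: -1

```text
clock: 10.62
eef_pos: [587.3, 89.8, 14.5]
tcp_rot: [3.141, 0.001, 1.61]
contact_force: [0.2, -8.2, 5.4]
opening: 0.39
grasp_force: 60.7
```

Emit:
carry_out:
  targets:
    - {"dp":[0,0,0],"yaw":0}
    - {"dp":[0,0,0],"yaw":0}
    - {"dp":[0,0,0],"yaw":0}
    - {"dp":[0,0,0],"yaw":0}
    - {"dp":[0,0,0],"yaw":0}
    - {"dp":[0,0,0],"yaw":0}
    - {"dp":[0,0,-15],"yaw":0}
    - {"dp":[0,0,-40],"yaw":0}
    - {"dp":[0,0,-80],"yaw":0}
    - {"dp":[-30,0,-110],"yaw":0}
    - {"dp":[-70,0,-130],"yaw":0}
    - {"dp":[-70,0,-130],"yaw":0}
  fingers: 0.6

```text
clock: 12.12
eef_pos: [591.0, 19.0, 147.2]
tcp_rot: [3.137, 0.0, 1.607]
contact_force: [0.8, -0.4, 0.3]
opening: 0.801
grasp_force: 0.0
```

```bash
python3 look.py 7
python3 - <<'E'
from h import *
c=r.get_calibration('wrist');save('wrist','w7')
import pickle;pickle.dump(c,open('w7.pkl','wb'))
im=cv2.imread('pics/w7.png');z=cv2.imread('pics/z7.png')
cv2.imwrite('pics/f7.png',np.hstack([cv2.resize(im,(480,360)),cv2.resize(z,(320,360))]))
y0,y1,x0,x1=290,350,295,330;s=r.get_calibration('side');k=(proj(s,[490,185,40])-proj(s,[490,185,22]))[0]/18
for t in '067':
    a=cv2.imread(f'pics/side{t}.png')[y0:y1,x0:x1].astype(float);w=np.clip(a[:,:,1]-a[:,:,0]-30,0,60);m=(w*np.mgrid[y0:y1,x0:x1][0]).sum()/w.sum()
    print(t,22+(m-336.24)/k[1])
E
```

```text
0 21.992836831943656
6 30.20349721933198
7 31.161019988047
```

View pics/f7.png

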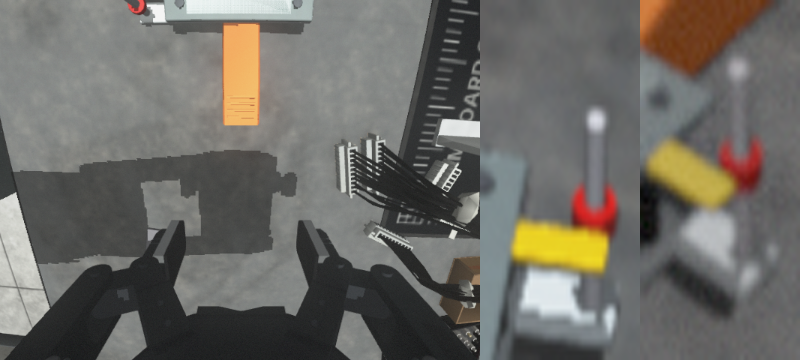

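The wedge is straight and centred under the edge, around (241,75) in the wrist view. The gripper is clear, and the pointer reads about 31.2 mm against a collar at about 31.3 mm.

```bash
python3 -c "
from rig import r
print(r.sign_off())"
```

```text
the job is handed in; nothing more can be done
None
```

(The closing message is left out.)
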